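# Seat a lens barrel in the V-block and hold it pressed

### The arm

A 6-joint arm with a two-finger parallel gripper is mounted at the origin on the work surface. World frame = base frame: x ahead of the robot, y to its left, z up, the work surface at z = 0. Lengths are in mm, angles in rad, forces in N, time in s.
With the tool pointing down it reaches from about 300 to 775 mm from the base axis. Payload 14.6 kg.
Tool frame: the origin (TCP) lies between the finger pads; the fingertips stand 19 mm ahead of it and the grasp point (between the pads) is the TCP (manip.tcp_to_tips is the distance from the TCP to the fingertips, in mm); x points along the fingers, z is the direction in which the jaws open and shut, and the axes are right-handed (so a half turn about x gives the same grasp; the last joint's range is limited). The gripper opens to 94 mm and grips with 3 to 60 N. Pads are 16 mm wide; open, the fingers measure 119 mm over their backs; the gripper's body (75 mm by 177 mm) begins 78 mm behind the grasp point.
Start: joints at [1.25, 0.3, 1.521, -0, 1.321, -0.067], TCP at [138.094, 532.371, 203.446] pointing down, gripper open.
Joint ranges: [-3.03, 3.03], [-0.79, 2.21], [0.23, 2.52], [-1.04, 4.18], [0, 3.07], [-2.55, 2.55]. Speed limits (rad/s): [2.22, 2.22, 2.57, 3.14, 3.14, 3.14].

### API

Orientations are given as [roll, pitch, yaw] about the fixed x, y, z axes, in that order (R = Rz(yaw) Ry(pitch) Rx(roll)).
In Python, from cell import manip gives the robot as it stands.
- The arm moves only by the tool jog_arm, never from a script. Its argument "moves" is a list that holds one entry, the list of rows, each a list of 6 numbers: the shift along the world's x, y, z in mm, then the turn, a rotation vector about the world's x, y, z in degrees. In form: [[[dx, dy, dz, wx, wy, wz], ...]]. A call has 1 to 5 rows; each row shifts and turns the pose as measured when the row begins; what a row does not reach is not made up. A row lasts 1/10 s, in which the tool goes at most 50 mm and 8.59 degrees, less where a joint would pass 70% of its speed; a pose out of reach is approached as far as the arm can. A call is refused whole if a number of a shift passes 50 or a number of a turn 8.59, either way. A call with a gripper value outside its range is refused whole. "gripper" is the opening, from -1 (shut) to 1 (fully open), set as the call begins (left out, the last holds). The fingers move at their own pace and stop on an object; "squeeze" is the grip in N (left out, the last holds). Time passes only in rows, so rows that do not move let the fingers close. It gives the time, the measured TCP pose, the force and the opening at its end, in the units of the state.
- manip.read_state(): the state, without advancing time (a new reading comes with each control period).
- manip.camera(name): name is "side" or "top"; returns (picture, depth): 400x640x3 uint8, blue, green, red; 400x640 float32, mm along the optical axis (not along the pixel's ray), 0 where there is no reading.
- manip.camera_params(name): a dict with "fx", "fy", "cx", "cy" (pixels), "rvec" (rotation vector, rad) and "tvec" (3), from world to camera coordinates, as OpenCV has them. Camera axes: x right, y down, z forward; pixel columns grow to the right and rows downward; lengths in mm; the calibration is good to about 2 mm. A picture is of the moment at which its call begins. camera_params takes no time and is no camera call.
- manip.sign_off(): hands the job in, once; it reports no verdict.
The state is a dict: "clock": time; "joints": joint angles; "qd": joint speeds; "effort": joint torques, N m; "eef_pos": TCP position; "eef_rot": TCP orientation; "wrist_force": force on the tool from outside, world axes, zero at the start; "moment": the same for the moment, N m; "finger_gap": finger opening in mm.
Only numpy, scipy, OpenCV 4.12 (cv2) and the standard library are available. Lean on these libraries where they do the work, as an engineer would, in place of code of your own. Each camera call takes 0.05 s, during which the arm holds its last target. There are 200 camera calls.

### The job

Take the lens barrel off its rest and lay it lengthwise in the V-block, with its wide collar hanging out past the open end and its plain end close to or against the stop plate. See that it bears on both sloping faces, and press it straight down, steadily, with about 15 N, without dropping or ramming it. Finish while still holding it pressed down in the V with the fingers, and leave everything else on the bench where it is.

Things in the scene. Friction and masses are not known exactly. Their poses are not given: they have to be found in the camera images.
- barrel: lens barrel, a round bare-aluminium tube 44 mm in diameter and 80 mm long with one dark knurled collar 54 mm in diameter and 16 mm long at one end; about 0.3 kg. It lies level in its rest with its axis 40 mm above the bench. Origin on its axis, half-way along the plain 80 mm part; its x axis runs along the barrel towards the collar (the plain end is at x = -40 mm, the collar from +40 to +56 mm). The plain part can be gripped across from above
- barrel_collar (a point): middle of the barrel's collar, on the axis, 48 mm from the barrel's origin
- rest: the barrel's rest, fixed to the bench: black foot 70 x 38 x 8 mm with two grey rails along its x axis, their tops about 21 mm above the bench, 34 mm wide over all, so narrower than the barrel; fingers go down on either side. Origin under its middle
- seat (a point): where the barrel's origin comes to lie when seated, 62 mm above the bench; its x axis runs along the groove, away from the stop plate, to the open end (horizontal), z up. The groove runs from x = -46 mm (stop plate) to x = +24 mm. At this point the barrel's plain end is 6 mm from the stop plate; anything from touching the stop to about 15 mm away is right
- vblock: steel V-block on an aluminium base plate 100 x 64 x 10 mm, fixed to the bench: V groove of 90 degrees included angle along its x axis, 70 mm long, block only 39 mm wide, so narrower than the barrel and fingers gripping it at mid-height pass on either side. A stop plate 8 mm thick, 36 mm wide, top 54 mm above the bench closes the -x end; the +x end is open. Rigid. Origin under its middle
- face_left: the groove's sloping face on the V-block's +y side (45 degrees to the level; its upper edge 48 mm above the bench). Origin as the V-block's. A barrel set down here and let go rolls onto both faces by itself but is not pressed; in a stiff grip slightly off-centre it may bear on one face only. A sideways push while pressing unloads one face. The final press may be in the grip or with the fingertips on its top, 84 mm above the bench
- face_right: the same on the -y side
- tube: plain tube standing upright, no collar, 40 mm across, 55 mm tall, bare aluminium; origin under its foot. A bystander
- spool: solder spool standing on its flange, 52 mm across, 46 mm tall; origin under its foot. A bystander
- dish: small steel parts dish, 72 mm across, 25 mm tall; origin under its foot. A bystander
- flux: small flux jar, 48 mm across, 45 mm tall; origin under its foot. A bystander
- driver: screwdriver lying flat, 170 mm long. A bystander
- spray: spray can standing, 52 mm across, 150 mm tall; origin under its foot. A bystander
- weight: brass weight, 40 mm across, 30 mm tall; origin under its foot. A bystander
Things that resemble listed ones, but are neither listed nor needed, are in the scene too. What is shaped like the barrel but green or turquoise is not meant. Of the things that look like the rest, take the one that is farthest to the robot's right at the start.

How it is judged (in metres and radians):
At the end, for the whole second after the job is handed in: the barrel lies in the V: within 2.5 mm sideways and 3 mm in height of the seat, plain end 0 to 16 mm from the stop, axis within 0.05 rad, collar at the open end, at rest; each sloping face bears on it with over 3 N (weight alone: under 2.4 N) and the fingers with over 3 N (x of barrel in the frame of seat between -0.0085 and 0.0105 m and y of barrel in the frame of seat between -0.0025 and 0.0025 m and z of barrel in the frame of seat between -0.003 and 0.003 m and angle between the x axis of barrel and the x axis of seat, either way round below 0.05 rad and x of barrel_collar in the frame of seat above 0.03 m and contact force between barrel and face_left above 3 N and contact force between barrel and face_right above 3 N and contact force between the fingers and barrel above 3 N and linear speed of barrel below 0.02 m/s and contact force between barrel and rest below 0.1 N); the arm keeps its last pose, push and grip.
It fails at once if the barrel is rammed or dropped into the V-block (over 60 N on a face) (contact force between barrel and face_left above 60 N or contact force between barrel and face_right above 60 N).
It fails at once if another thing on the bench is moved by more than 20 mm (distance of any of tube, spool, dish, flux, driver, spray, weight from where it was at the start of the episode above 0.02 m).
It also fails if it takes over 58 s, if anything falls off the work surface, if the arm or the gripper's body presses on something with over 40 N, if the wrist force passes 120 N, or if a joint passes its speed limit or range.

## Working session

There is one attempt and no reset: what is moved stays moved. The work goes in short steps, Python scripts to look and compute and a tool call to move; the robot and the scene stay as the last step left them, time stands still between calls to the robot, and variables do not carry over. Pictures are saved under pics/ and viewed, about 8 in all and at most 12, crops included, and the job is handed in when it is done.

Besides the shell and the picture viewer there is one more tool, called after "Request:" as name(argument=value, ...), one argument or row to a line, values as JSON. jog_arm: Moves the arm, as the interface text tells. Its arguments: {"type":"object","properties":{"moves":{"type":"array","items":{"type":"array","items":{"type":"array","items":{"type":"number"}}}},"gripper":{"type":"number"},"squeeze":{"type":"number"}},"required":["moves"]}

```bash
mkdir -p pics; cat > h.py <<'E'
from cell import manip
import cv2, numpy as np
def cam(n):
    p=manip.camera_params(n); R=cv2.Rodrigues(np.array(p["rvec"],float))[0]; return p,R,np.array(p["tvec"],float).ravel()
def pts(n,d):
    p,R,t=cam(n); v,u=np.mgrid[0:400,0:640]
    c=np.dstack([(u-p["cx"])/p["fx"]*d,(v-p["cy"])/p["fy"]*d,d]); return (c-t)@R
def ray(n,u,v,z):
    p,R,t=cam(n); o=-R.T@t; r=R.T@np.array([(u-p["cx"])/p["fx"],(v-p["cy"])/p["fy"],1]); return o+r*(z-o[2])/r[2]
E
python3 - <<'E'
from h import *
for n in("top","side"):
    b,d=manip.camera(n); cv2.imwrite(f"pics/{n}0.png",b); np.save(f"pics/{n}0.npy",d)
    p,R,t=cam(n); print(n,-R.T@t,p["fx"],R[2])
print(manip.read_state())
E
```

```text
top [ 355.41639011    1.93732773 1641.58934226] 473.26141752883166 [ 0.13179371 -0.00626618 -0.99125736]
side [265.45074816 957.34588928 952.13514481] 465.6297723185428 [ 0.21207901 -0.71283251 -0.66850004]
{'clock': 0.1, 'joints': array([ 1.25038776e+00,  3.00418855e-01,  1.52148742e+00,  3.51595709e-06,
        1.32067652e+00, -6.66029502e-02]), 'qd': array([-0.00079389, -0.00122586, -0.0018623 ,  0.0003749 , -0.00068375,
       -0.00140116]), 'effort': array([ 5.89793326e-04, -5.32646012e+01, -3.53285801e+01,  7.09031546e-02,
        2.35365290e-02, -6.28556654e-05]), 'eef_pos': array([138.03374093, 532.17137427, 202.95460105]), 'eef_rot': array([ 3.07155014,  1.56980617, -1.89464532]), 'wrist_force': array([-0.00044087,  0.02998905,  0.20854771]), 'moment': array([ 0.01454612, -0.01737777, -0.02156947]), 'finger_gap': 94.21881767822754}
```

View pics/top0.png

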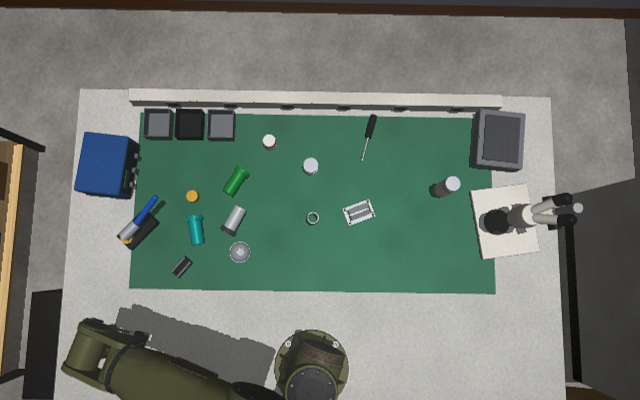

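View pics/side0.png

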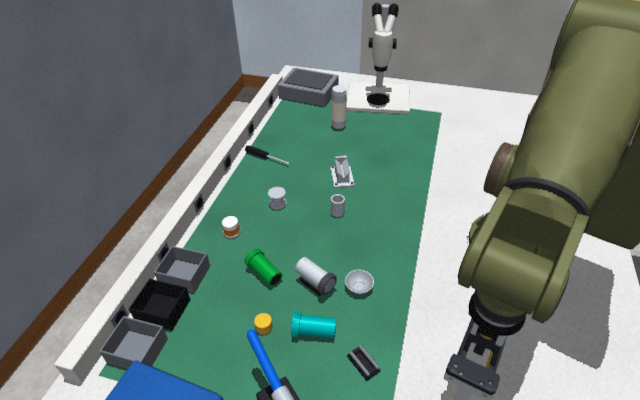

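The top view shows the silver barrel at about (234,220), the V-block at (358,212), the dish at (240,252) and the green and turquoise decoys. In the side view the barrel is at (316,276) and the V-block at (342,175). I'll enlarge the barrel and V-block and measure them.

```bash
python3 - <<'E'
from h import *
t=cv2.imread("pics/top0.png"); s=cv2.imread("pics/side0.png")
f=lambda im,u,v,w,h:cv2.resize(im[v:v+h,u:u+w],(400,300),interpolation=cv2.INTER_CUBIC)
a=np.vstack([np.hstack([f(t,205,195,64,48),f(t,326,188,64,48)]),np.hstack([f(s,284,245,72,54),f(s,310,145,72,54)])])
cv2.imwrite("pics/c1.png",a)
for n,d in(("top",np.load("pics/top0.npy")),("side",np.load("pics/side0.npy"))):
    P=pts(n,d)
    for name,(u,v) in {"top":dict(barrel=(234,220),vb=(358,212),dish=(240,252),tube=(313,218)),"side":dict(barrel=(314,272),vb=(342,175))}[n].items():
        print(n,name,P[v,u].round(),ray(n,u,v,40).round())
    for name,c in dict(barrel=P[220,234] if n=="top" else P[272,314],vb=P[212,358] if n=="top" else P[175,342]).items():
        m=(abs(P[...,0]-c[0])<90)&(abs(P[...,1]-c[1])<90)&(P[...,2]>8)&(d>0)
        q=P[m]; print(n,name,len(q),np.percentile(q,[0,5,50,95,100],axis=0).round())
E
```

```text
top barrel [483. 264.  69.] [485. 269.  40.]
top vb [ 521. -152.   25.] [ 519. -151.   40.]
top dish [378. 251.   1.] [378. 245.  40.]
top tube [500.   2.   4.] [496.   2.  40.]
top barrel 591 [[393. 180.   8.]
 [399. 211.   9.]
 [476. 265.  55.]
 [537. 308.  68.]
 [573. 354.  76.]]
top vb 581 [[ 432. -241.    8.]
 [ 473. -206.    8.]
 [ 520. -154.   17.]
 [ 567.  -95.   52.]
 [ 610.  -63.   62.]]
side barrel [486. 280.  58.] [491. 266.  40.]
side vb [ 516. -125.   32.] [ 514. -116.   40.]
side barrel 990 [[396. 218.   8.]
 [403. 238.  13.]
 [476. 279.  52.]
 [532. 309.  64.]
 [576. 320.  71.]]
side vb 474 [[ 479. -208.    8.]
 [ 493. -192.    9.]
 [ 524. -147.   30.]
 [ 554. -113.   51.]
 [ 567.  -97.   56.]]
```

View pics/c1.png

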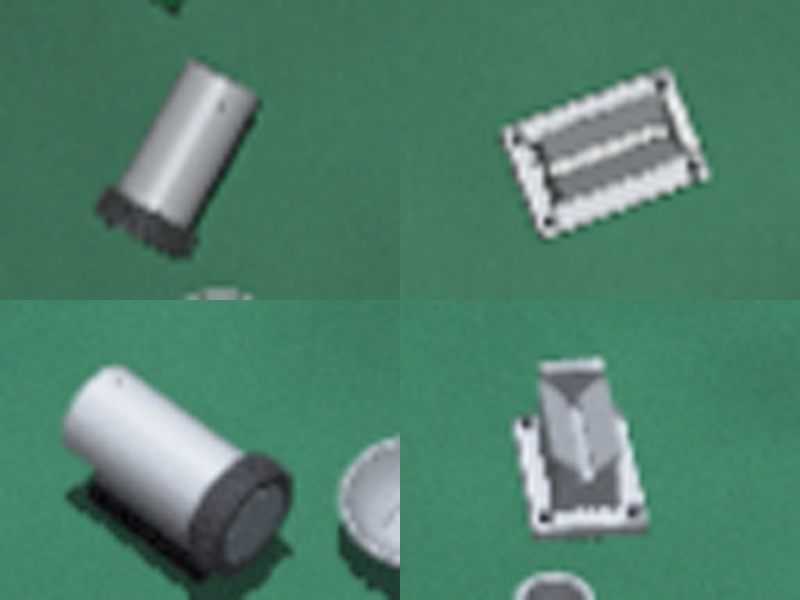

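```bash
cat > meas.py <<'E'
from h import *
import sys
def comp(n,img,seed,thr=75):
    s=cv2.cvtColor(img,cv2.COLOR_BGR2HSV)[...,1]; m=(s<thr).astype(np.uint8)
    _,L,st,_=cv2.connectedComponentsWithStats(m); k=L[seed[1],seed[0]]; return (L==k)&(k>0)
if __name__=="__main__":
    for n,sb,sv in(("top",(234,218),(350,207)),("side",(314,270),(333,182))):
        im=cv2.imread(f"pics/{n}0.png")
        for nm,sd,z in(("barrel",sb,40),("vb",sv,10)):
            m=comp(n,im,sd); v,u=np.nonzero(m)
            W=np.array([ray(n,a,b,z)[:2] for a,b in zip(u,v)],np.float32)
            r=cv2.minAreaRect(W); print(n,nm,len(u),(u.min(),u.max(),v.min(),v.max()),"rect",np.round(r[0],1),np.round(r[1],1),round(r[2],1)); print(cv2.boxPoints(r).round().tolist())
            c,e,vec=*W.mean(0,keepdims=True),*np.linalg.eigh(np.cov(W.T)); print("  pca",c.round(1),np.degrees(np.arctan2(vec[1,1],vec[0,1])).round(1))
E
python3 meas.py
```

```text
top barrel 412 (np.int64(220), np.int64(245), np.int64(204), np.int64(235)) rect [487.5 271.9] [56.4 97.8] 64.6
[[431.0, 267.0], [520.0, 225.0], [544.0, 276.0], [455.0, 318.0]]
  pca [485.3 271.8] 153.2
top vb 572 (np.int64(342), np.int64(375), np.int64(199), np.int64(225)) rect [ 522.7 -154.4] [ 67.  102.7] 21.4
[[473.0, -119.0], [510.0, -214.0], [573.0, -190.0], [535.0, -94.0]]
  pca [ 522.5 -154.5] 111.0
side barrel 902 (np.int64(295), np.int64(335), np.int64(257), np.int64(294)) rect [490.5 277.5] [ 69.6 119.5] 66.2
[[422.0, 270.0], [531.0, 222.0], [559.0, 285.0], [450.0, 333.0]]
  pca [485.5 276.9] 145.9
side vb 591 (np.int64(330), np.int64(354), np.int64(155), np.int64(187)) rect [ 531.7 -171.7] [ 66.5 162.2] 21.3
[[471.0, -108.0], [530.0, -259.0], [592.0, -235.0], [533.0, -84.0]]
  pca [ 526.3 -162.5] 107.7
```

Request:
jog_arm(
  moves=[
    [[36, -27, 0, 0, 0, -1.3], [36, -27, 0, 0, 0, -1.3], [36, -27, 0, 0, 0, -1.3], [36, -27, 0, 0, 0, -1.3], [36, -27, 0, 0, 0, -1.3]],
  ],
)

```text
clock: 0.6
eef_pos: [319.0, 393.7, 201.1]
eef_rot: [2.805, 1.567, -2.27]
wrist_force: [0.0, 1.1, 0.1]
finger_gap: 94.1
```

Request:
jog_arm(
  moves=[
    [[36, -26, -10, 0, 0, -1.2], [36, -26, -10, 0, 0, -1.2], [36, -26, -10, 0, 0, -1.2], [36, -26, -10, 0, 0, -1.2], [30, -22, -10, 0, 0, -1]],
  ],
)

```text
clock: 1.1
eef_pos: [499.8, 260.5, 150.0]
eef_rot: [2.825, 1.568, -2.357]
wrist_force: [-0.2, 1.6, -0.4]
finger_gap: 93.9
```

```bash
python3 - <<'E'
from h import *
ims=[]
for n in("top","side"):
    b,d=manip.camera(n); ims.append(b); p,R,t=cam(n)
    def pr(x): 
        q=R@np.array(x,float)+t; return (q[0]/q[2]*p["fx"]+p["cx"], q[1]/q[2]*p["fy"]+p["cy"])
    o=np.array([493,268,40.]); a=np.radians(153.8); dx=np.array([np.cos(a),np.sin(a),0])
    print(n,"o,plain,collar,",[tuple(np.round(pr(o+k*dx),1)) for k in(0,-40,56)])
s=manip.read_state(); print(s["eef_pos"],s["eef_rot"],s["joints"],s["wrist_force"])
f=lambda im,u,v:cv2.resize(im[v:v+90,u:u+100],(400,360),interpolation=cv2.INTER_CUBIC)
cv2.imwrite("pics/c2.png",np.hstack([f(ims[0],190,175),f(ims[1],265,220)]))
E
```

```text
top o,plain,collar, [(np.float64(234.5), np.float64(217.7)), (np.float64(240.1), np.float64(207.3)), (np.float64(226.6), np.float64(232.4))]
side o,plain,collar, [(np.float64(313.0), np.float64(272.4)), (np.float64(301.3), np.float64(264.0)), (np.float64(330.1), np.float64(284.6))]
[500.32141663 259.11401493 148.59260255] [ 2.73149183  1.5658116  -2.45303988] [ 4.13513230e-01  3.81840182e-01  1.54328696e+00 -1.44089823e-03
  1.22126321e+00 -6.84643670e-01] [-0.24825064  0.49329657  0.24944097]
```

View pics/c2.png

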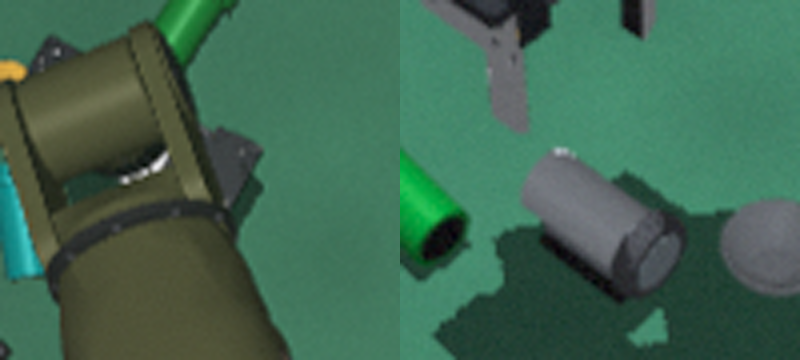

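The crop shows the barrel below the open fingers. Its plain end is near side pixel (302,264) and its collar face near (329,285), which matches my estimate. Going down now.

Request:
jog_arm(
  moves=[
    [[-7, 8, -30, 0, 0, 0.5], [0, 0, -30, 0, 0, 0], [0, 0, -20, 0, 0, 0], [0, 0, -5, 0, 0, 0], [0, 0, 0, 0, 0, 0]],
  ],
)

```text
clock: 1.7
eef_pos: [491.9, 267.9, 61.2]
eef_rot: [2.634, 1.566, -2.542]
wrist_force: [-0.7, 0.0, 0.2]
finger_gap: 93.9
```

Request:
jog_arm(
  moves=[
    [[1, 0, -14, 0, 0, 0], [0, 0, -7, 0, 0, 0], [0, 0, 0, 0, 0, 0]],
  ],
)

```text
clock: 2.0
eef_pos: [493.7, 268.8, 40.8]
eef_rot: [2.845, 1.569, -2.33]
wrist_force: [-0.5, -0.5, 0.4]
finger_gap: 93.3
```

Request:
jog_arm(
  moves=[
    [[0, 0, 0, 0, 0, 0], [0, 0, 0, 0, 0, 0], [0, 0, 0, 0, 0, 0], [0, 0, 0, 0, 0, 0], [0, 0, 0, 0, 0, 0]],
  ],
  gripper=-0.3,
  squeeze=10,
)

```text
clock: 2.5
eef_pos: [494.4, 269.1, 42.3]
eef_rot: [-1.986, 1.57, -0.878]
wrist_force: [0.1, -0.3, -0.5]
finger_gap: 57.7
```

Request:
jog_arm(
  moves=[
    [[0, 0, -2, 0, 0, 0], [0, 0, 0, 0, 0, 0], [0, 0, 0, 0, 0, 0], [0, 0, 0, 0, 0, 0], [0, 0, 0, 0, 0, 0]],
  ],
)

```text
clock: 3.0
eef_pos: [493.6, 267.0, 40.4]
eef_rot: [-3.141, 1.566, -2.033]
wrist_force: [-0.7, -0.5, 2.1]
finger_gap: 43.2
```

Request:
jog_arm(
  moves=[
    [[0, 0, 0, 0, 0, 0], [0, 0, 0, 0, 0, 0], [0, 0, 8, 0, 0, 0], [0, 0, 15, 0, 0, 0], [0, 0, 25, 0, 0, 0]],
  ],
  gripper=-0.3,
  squeeze=40,
)

```text
clock: 3.5
eef_pos: [491.4, 266.2, 86.4]
eef_rot: [2.741, 1.559, -2.434]
wrist_force: [0.7, 0.7, -2.4]
finger_gap: 42.3
```

Request:
jog_arm(
  moves=[
    [[0, 0, 35, 0, 0, 0], [0, 0, 35, 0, 0, 0], [0, 0, 25, 0, 0, 0], [0, 0, 0, 0, 0, 0], [0, 0, 0, 0, 0, 0]],
  ],
)

```text
clock: 4.0
eef_pos: [490.9, 266.4, 187.6]
eef_rot: [2.77, 1.561, -2.405]
wrist_force: [0.1, 0.1, -2.2]
finger_gap: 42.2
```

Request:
jog_arm(
  moves=[
    [[3, -45, 0, 0, 0, -4.7], [3, -45, 0, 0, 0, -4.7], [3, -45, 0, 0, 0, -4.7], [3, -45, 0, 0, 0, -4.7], [3, -45, 0, 0, 0, -4.7]],
  ],
)

```text
clock: 4.5
eef_pos: [501.7, 38.3, 178.4]
eef_rot: [2.566, 1.55, -3.024]
wrist_force: [1.4, 0.3, -3.0]
finger_gap: 41.9
```

Request:
jog_arm(
  moves=[
    [[3, -45, 0, 0, 0, -4.7], [3, -45, 0, 0, 0, -4.7], [3, -45, 0, 0, 0, -4.7], [3, -40, 0, 0, 0, -4.7], [0, 0, 0, 0, 0, 0]],
  ],
)

```text
clock: 5.0
eef_pos: [509.3, -147.7, 168.9]
eef_rot: [2.533, 1.538, 2.877]
wrist_force: [-0.1, 0.6, -2.7]
finger_gap: 41.8
```

```bash
python3 - <<'E'
from h import *
s=manip.read_state(); print(s["eef_pos"],s["eef_rot"],"jaw",np.degrees(s["eef_rot"][2]-s["eef_rot"][0])%360,s["wrist_force"],s["moment"])
o=np.array([522.6,-154.4]); a=np.radians(111.3); e=np.array([np.cos(a),np.sin(a)]); n_=np.array([-e[1],e[0]])
for n in("top","side"):
    P=pts(n,np.load(f"pics/{n}0.npy")); q=P[(abs(P[...,0]-o[0])<90)&(abs(P[...,1]-o[1])<90)&(P[...,2]>12)]
    l=np.c_[(q[:,:2]-o)@e,(q[:,:2]-o)@n_,q[:,2]]; l=l[(abs(l[:,1])<25)&(abs(l[:,0])<60)]
    for k in range(-56,60,6):
        w=l[abs(l[:,0]-k)<3]
        if len(w): print(n,k,len(w),w.mean(0).round(1),w[:,2].max().round())
im=cv2.imread("pics/side0.png"); b,d=manip.camera("side"); np.save("pics/side1.npy",d); cv2.imwrite("pics/side1.png",b)
f=lambda im,u,v:cv2.resize(im[v:v+75,u:u+100],(400,300),interpolation=cv2.INTER_CUBIC)
cv2.imwrite("pics/c3.png",cv2.resize(np.hstack([im[150:195,315:370],b[100:145,300:400][:, :],b[145:190,300:400]]),None,fx=3,fy=3,interpolation=cv2.INTER_CUBIC)) if 0 else cv2.imwrite("pics/c3.png",np.hstack([cv2.resize(im[145:195,317:367],(400,400),interpolation=cv2.INTER_CUBIC),cv2.resize(b[80:200,285:405],(400,400),interpolation=cv2.INTER_CUBIC)]))
E
```

```text
[ 509.30727374 -147.66466794  168.90713332] [2.53348754 1.53795445 2.87680587] jaw 19.670691045252276 [-0.12831251  0.57756581 -2.73575893] [-0.06830153 -0.00901562 -0.03614385]
top -50 2 [-49.1   0.   13.2] 14.0
top -44 12 [-42.6   1.3  41.8] 60.0
top -38 24 [-37.8   1.6  48.7] 62.0
top -32 30 [-32.6   0.3  37. ] 59.0
top -26 20 [-25.7   2.6  39.9] 51.0
top -20 22 [-20.3  -2.7  36.9] 56.0
top -14 21 [-14.4   3.4  39.6] 53.0
top -8 20 [-8.3  2.  42.2] 52.0
top -2 23 [-2.4 -1.  39.2] 53.0
top 4 22 [ 4.   1.  39.9] 52.0
top 10 21 [ 9.8  0.1 38.9] 55.0
top 16 25 [15.9  2.  37.8] 54.0
top 22 21 [22.3  1.5 40.1] 49.0
top 28 19 [27.9  0.4 39.5] 49.0
top 34 27 [33.8  3.3 31.4] 52.0
top 40 11 [39.8 -4.  15.8] 20.0
top 46 13 [46.2  4.7 14.1] 17.0
top 52 2 [49.5  0.6 14.1] 14.0
side -50 1 [-47.9 -23.6  12.2] 12.0
side -44 11 [-43.2  -3.9  46.6] 54.0
side -38 50 [-38.3  -2.4  41.2] 55.0
side -32 24 [-32.3  -0.9  43.7] 56.0
side -26 13 [-26.4   7.2  37.3] 48.0
side -20 17 [-19.8  -2.6  37.7] 51.0
side -14 16 [-14.2  -4.7  33.1] 46.0
side -8 15 [-7.9 -3.5 40. ] 49.0
side -2 15 [-2.4  5.1 38.8] 46.0
side 4 17 [ 3.8 -4.3 35.1] 49.0
side 10 21 [ 9.3  0.3 36.4] 48.0
side 16 16 [16.3 -0.5 38.5] 49.0
side 22 14 [21.7  0.6 35.2] 49.0
side 28 29 [28.5  4.6 32.3] 50.0
side 34 63 [33.5 -1.4 28. ] 48.0
side 40 11 [38.5 -0.3 22.7] 38.0
side 46 3 [45.1 -8.4 13.2] 13.0
side 52 1 [50.1  5.5 12.1] 12.0
```

View pics/c3.png

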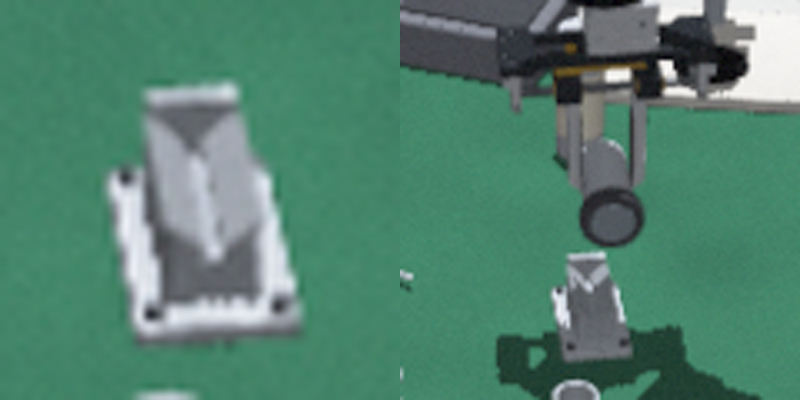

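The crop shows the barrel level in the fingers above the V-block, collar towards the open end. The collar face centre is near side pixel (348.6,145.4). Depth puts the groove from -35 to +35 about the block origin, with the stop at -35 to -43, so the seat is near (518.6,-144).

```bash
python3 - <<'E'
from h import *
s=manip.read_state(); T=s["eef_pos"]; a=np.radians(109.7); e=np.array([np.cos(a),np.sin(a)]); n=np.array([-e[1],e[0]])
im=cv2.imread("pics/side1.png"); d=np.load("pics/side1.npy"); P=pts("side",d)
for z in(T[2],T[2]-3): 
    r=ray("side",348.6,145.4,z)[:2]-T[:2]; print("face",z,r@e,r@n)
q=P.reshape(-1,3); l=np.c_[(q[:,:2]-T[:2])@e,(q[:,:2]-T[:2])@n,q[:,2]-T[2]]
m=(abs(l[:,1])<32)&(abs(l[:,2])<32)&(abs(l[:,0])<80); l=l[m]
for k in range(-60,75,6):
    w=l[(abs(l[:,0]-k)<3)]
    if len(w): print(k,len(w),w.mean(0).round(1),np.percentile(w[:,2],[10,90]).round())
f=l[(l[:,0]>52)&(l[:,0]<64)&(np.hypot(l[:,1],l[:,2])<18)]; print("face pts",len(f),f.mean(0),np.median(f,0))
E
```

```text
face 168.610238218035 51.08316048073365 -0.6545256906801444
face 165.610238218035 46.98785192469859 -0.11152677896809343
-42 9 [-41.4   2.   14.6] [ 8. 19.]
-36 15 [-35.4  -1.1  16.6] [11. 20.]
-30 13 [-30.   -3.1  17.9] [16. 20.]
-24 18 [-23.    2.   16.1] [12. 21.]
-18 14 [-18.2  -2.4  16. ] [10. 21.]
-12 16 [-12.3  -1.4  16.4] [12. 20.]
-6 16 [-5.6 -4.7 15.4] [ 9. 20.]
0 32 [ 0.7  7.1 17.9] [ 7. 25.]
6 57 [ 6.2 -0.9 16.6] [ 7. 28.]
12 24 [11.5  0.1 17.7] [10. 25.]
18 15 [17.6 -6.4 16.1] [ 8. 22.]
24 20 [23.4 -6.  16.4] [ 9. 22.]
30 6 [29.7 -3.4 20.5] [19. 23.]
36 2 [36.8  3.  20.5] [18. 23.]
42 22 [41.9 -3.4 20.8] [14. 26.]
48 54 [49.1 -4.8  9.4] [-8. 25.]
54 191 [54.  -1.1  0.8] [-18.  21.]
60 20 [58.   0.9  3.8] [-9. 14.]
face pts 87 [55.13125997 -0.43816835  0.34338402] [54.93012681 -0.25871605 -0.151868  ]
```

Request:
jog_arm(
  moves=[
    [[4, 2, -20, -0.5, -1.8, 1.6], [3, 1, -20, 0, 0, 0], [0, 0, -5, 0, 0, 0], [0, 0, 0, 0, 0, 0], [0, 0, 0, 0, 0, 0]],
  ],
)

```text
clock: 5.55
eef_pos: [514.6, -138.9, 118.5]
eef_rot: [2.348, 1.564, 2.729]
wrist_force: [0.3, -0.2, -2.3]
finger_gap: 42.2
```

Request:
jog_arm(
  moves=[
    [[3, -4, -15, 0, -0.2, -0.3], [0, 0, -15, 0, 0, 0], [0, 0, -8, 0, 0, 0], [0, 0, 0, 0, 0, 0]],
  ],
)

```text
clock: 5.95
eef_pos: [519.0, -142.3, 82.5]
eef_rot: [0.244, 1.569, 0.621]
wrist_force: [-0.1, -0.3, -2.7]
finger_gap: 41.8
```

```bash
cat > st.py <<'E'
from h import *
s=manip.read_state(); T=s["eef_pos"]; r=s["eef_rot"]
print(T.round(1),"tilt",(np.cos(r[1])*np.array([np.cos(r[2]),np.sin(r[2])])*57.3).round(2),"jaw",np.degrees(r[2]-r[0])%360,s["wrist_force"].round(1),s["moment"].round(2))
a=np.radians(111.3); e=np.array([np.cos(a),np.sin(a)]); n=np.array([-e[1],e[0]]); D=T[:2]-[518.6,-144.1]
F=s["wrist_force"][:2]; print("seat frame",(D@e).round(1),(D@n).round(1),"F",(F@e).round(1),(F@n).round(1),"n",n.round(2))
E
python3 st.py
```

```text
[ 519.  -142.3   82.5] tilt [0.1  0.07] jaw 21.621284382400866 [-0.1 -0.3 -2.7] [-0.06  0.06 -0.03]
seat frame 1.5 -1.1 F -0.2 0.2 n [-0.93 -0.36]
```

Request:
jog_arm(
  moves=[
    [[-0.5, -1.5, -7, 0, 0, -0.2], [0, 0, -5, 0, 0, 0], [0, 0, -2, 0, 0, 0], [0, 0, 0, 0, 0, 0]],
  ],
)

```text
clock: 6.35
eef_pos: [519.3, -144.1, 69.4]
eef_rot: [-0.277, 1.566, 0.097]
wrist_force: [-0.9, 0.2, -3.1]
finger_gap: 41.8
```

```bash
python3 st.py
```

```text
[ 519.3 -144.1   69.4] tilt [0.25 0.02] jaw 21.421854058407344 [-0.9  0.2 -3.1] [-0.07  0.03 -0.03]
seat frame -0.3 -0.7 F 0.5 0.8 n [-0.93 -0.36]
```

Request:
jog_arm(
  moves=[
    [[-0.5, 0, -3, 0, -0.2, 0], [0, 0, -1.5, 0, 0, 0], [0, 0, -1, 0, 0, 0], [0, 0, 0, 0, 0, 0]],
  ],
)

```text
clock: 6.75
eef_pos: [519.0, -144.2, 64.0]
eef_rot: [-0.354, 1.562, 0.02]
wrist_force: [0.6, 0.4, -3.3]
finger_gap: 41.8
```

```bash
python3 st.py
```

```text
[ 519.  -144.2   64. ] tilt [0.5  0.01] jaw 21.419594363027326 [ 0.6  0.4 -3.3] [-0.13  0.08 -0.02]
seat frame -0.2 -0.3 F 0.2 -0.7 n [-0.93 -0.36]
```

Request:
jog_arm(
  moves=[
    [[0, 0, -0.6, 0, 0.5, 0], [0, 0, -0.6, 0, 0, 0], [0, 0, -0.5, 0, 0, 0]],
  ],
)

```text
clock: 7.05
eef_pos: [519.0, -144.4, 63.5]
eef_rot: [3.135, 1.57, -2.774]
wrist_force: [-4.7, 1.2, 6.2]
finger_gap: 42.4
```

```bash
python3 st.py
```

```text
[ 519.  -144.4   63.5] tilt [-0.05 -0.02] jaw 21.435960396590588 [-4.7  1.2  6.2] [0.23 0.95 0.05]
seat frame -0.4 -0.3 F 2.8 4.0 n [-0.93 -0.36]
```

Request:
jog_arm(
  moves=[
    [[-0.6, -0.2, -0.2, 0, 0, 0], [-0.3, -0.1, -0.2, 0, 0, 0]],
  ],
)

```text
clock: 7.25
eef_pos: [518.3, -144.7, 63.2]
eef_rot: [-2.953, 1.57, -2.579]
wrist_force: [0.0, -1.0, -2.8]
finger_gap: 42.1
```

```bash
python3 st.py
```

```text
[ 518.3 -144.7   63.2] tilt [-0.03 -0.02] jaw 21.433286840387435 [ 0.  -1.  -2.8] [-0.06  0.05 -0.03]
seat frame -0.4 0.5 F -1.0 0.4 n [-0.93 -0.36]
```

Request:
jog_arm(
  moves=[
    [[0, 0, -0.6, 0, 0, 0], [0, 0, -0.4, 0, 0, 0]],
  ],
)

```text
clock: 7.45
eef_pos: [518.3, -144.9, 62.6]
eef_rot: [-2.562, 1.57, -2.188]
wrist_force: [-4.3, 0.4, 8.1]
finger_gap: 41.9
```

```bash
python3 st.py
```

```text
[ 518.3 -144.9   62.6] tilt [-0.03 -0.04] jaw 21.43833757072647 [-4.3  0.4  8.1] [0.19 1.   0.01]
seat frame -0.6 0.5 F 2.0 3.9 n [-0.93 -0.36]
```

Request:
jog_arm(
  moves=[
    [[-0.6, -0.2, -0.4, 0, 0, 0], [-0.2, 0, -0.4, 0, 0, 0]],
  ],
)

```text
clock: 7.65
eef_pos: [518.1, -144.9, 62.5]
eef_rot: [-0.951, 1.569, -0.577]
wrist_force: [-2.0, 1.2, 5.4]
finger_gap: 42.0
```

```bash
python3 st.py
```

```text
[ 518.1 -144.9   62.5] tilt [ 0.06 -0.04] jaw 21.452015084729357 [-2.   1.2  5.4] [0.16 0.5  0.05]
seat frame -0.6 0.8 F 1.9 1.4 n [-0.93 -0.36]
```

Request:
jog_arm(
  moves=[
    [[-0.2, -0.1, -0.5, 0, 0, 0], [0, 0, -0.5, 0, 0, 0]],
  ],
)

```text
clock: 7.85
eef_pos: [518.2, -145.0, 62.4]
eef_rot: [-0.834, 1.569, -0.459]
wrist_force: [-4.6, 2.1, 9.0]
finger_gap: 42.4
```

```bash
python3 st.py
```

```text
[ 518.2 -145.    62.4] tilt [ 0.11 -0.05] jaw 21.470367544576952 [-4.6  2.1  9. ] [0.18 1.01 0.17]
seat frame -0.7 0.7 F 3.6 3.5 n [-0.93 -0.36]
```

Request:
jog_arm(
  moves=[
    [[-0.7, -0.1, -0.7, 0, 0, 0]],
  ],
)

```text
clock: 7.95
eef_pos: [518.0, -145.0, 62.4]
eef_rot: [-0.672, 1.567, -0.298]
wrist_force: [2.2, 3.2, 7.5]
finger_gap: 42.1
```

```bash
python3 st.py
```

```text
[ 518.  -145.    62.4] tilt [ 0.19 -0.06] jaw 21.47633332455033 [2.2 3.2 7.5] [ 0.68 -0.33  0.22]
seat frame -0.6 0.9 F 2.2 -3.2 n [-0.93 -0.36]
```

Request:
jog_arm(
  moves=[
    [[-0.4, 0.1, -1.0, 0, 0, 0]],
  ],
)

```text
clock: 8.05
eef_pos: [518.1, -145.0, 62.3]
eef_rot: [-0.68, 1.566, -0.305]
wrist_force: [-4.8, 1.9, 14.9]
finger_gap: 42.4
```

```bash
python3 st.py
```

```text
[ 518.1 -145.    62.3] tilt [ 0.28 -0.09] jaw 21.48964086697642 [-4.8  1.9 14.9] [0.22 1.01 0.13]
seat frame -0.7 0.8 F 3.5 3.8 n [-0.93 -0.36]
```

Request:
jog_arm(
  moves=[
    [[-0.5, 0, -0.8, 0, 0.2, 0]],
  ],
)

```text
clock: 8.15
eef_pos: [518.1, -145.0, 62.4]
eef_rot: [-0.965, 1.567, -0.59]
wrist_force: [-1.5, 1.8, 8.6]
finger_gap: 42.0
```

```bash
python3 st.py
```

```text
[ 518.1 -145.    62.4] tilt [ 0.16 -0.11] jaw 21.495454566753892 [-1.5  1.8  8.6] [0.37 0.3  0.13]
seat frame -0.7 0.8 F 2.3 0.7 n [-0.93 -0.36]
```

Request:
jog_arm(
  moves=[
    [[-0.5, 0, -1.1, 0, 0, 0]],
  ],
)

```text
clock: 8.25
eef_pos: [518.1, -145.0, 62.3]
eef_rot: [-0.869, 1.566, -0.494]
wrist_force: [-4.7, 2.8, 15.3]
finger_gap: 42.1
```

```bash
python3 st.py; python3 - <<'E'
from h import *
for i in range(3):
    b,d=manip.camera(("top","side","side")[i]); s=manip.read_state(); print(s["clock"],s["eef_pos"].round(2),s["wrist_force"].round(1),s["finger_gap"])
    cv2.imwrite(f"pics/f{i}.png",b)
P=pts("side",d); T=s["eef_pos"]; a=np.radians(111.3); e=np.array([np.cos(a),np.sin(a)]); n=np.array([-e[1],e[0]]); q=P.reshape(-1,3)
l=np.c_[(q[:,:2]-[518.6,-144.1])@e,(q[:,:2]-[518.6,-144.1])@n,q[:,2]-62]
f=l[(l[:,0]>47)&(l[:,0]<64)&(np.hypot(l[:,1],l[:,2])<18)]; print("collar face pts (seat frame; expect x 56)",len(f),np.median(f,0).round(1))
w=l[(abs(l[:,1])<6)&(l[:,2]>10)&(l[:,2]<30)]
for k in(-35,-25,25,32): 
    z=w[abs(w[:,0]-k)<5]; print(k,len(z),np.median(z[:,2]) if len(z) else None)
cv2.imwrite("pics/f.png",cv2.resize(b[90:210,285:405],(600,600),interpolation=cv2.INTER_CUBIC))
E
python3 st.py
```

```text
[ 518.1 -145.    62.3] tilt [ 0.23 -0.12] jaw 21.513660707133656 [-4.7  2.8 15.3] [0.6  0.9  0.15]
seat frame -0.7 0.8 F 4.3 3.4 n [-0.93 -0.36]
8.3 [ 518.11 -145.06   62.33] [-3.4  2.8 12. ] 42.174089679996314
8.35 [ 518.12 -145.04   62.31] [-4.2  2.7 12.4] 41.95435091439905
8.4 [ 518.15 -145.06   62.37] [-3.4  2.7 12. ] 42.14234649027711
collar face pts (seat frame; expect x 56) 90 [55.2 -0.3  0.2]
-35 6 20.502440311279663
-25 10 20.65650632279724
25 8 21.45931950308475
32 6 20.856403090815753
[ 518.2 -145.1   62.4] tilt [ 0.25 -0.13] jaw 21.50983570307337 [-3.4  2.7 12. ] [0.47 0.7  0.11]
seat frame -0.7 0.8 F 3.8 2.2 n [-0.93 -0.36]
```

View pics/f.png

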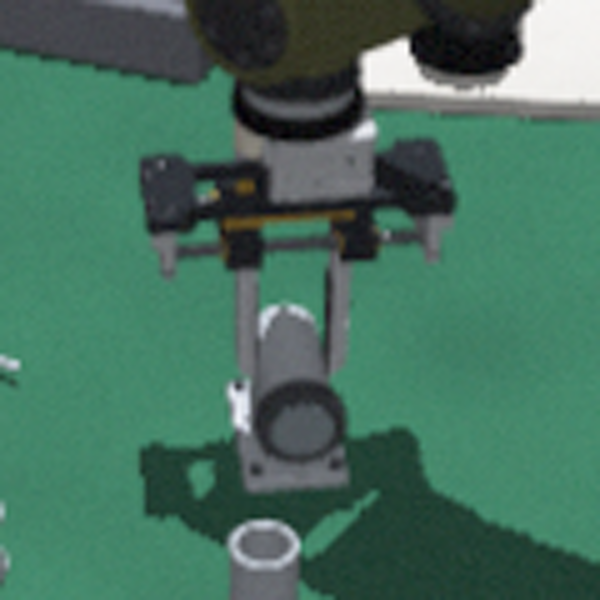

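The final crop shows the barrel lying in the V between the fingers, collar past the open end at crop pixel (300,420), and the tube in front undisturbed. The force is steady: about 12 N at the wrist plus the 2.8 N load, so roughly 15 N down with about 2 N sideways. Handing in.

```bash
python3 -c "
from cell import manip
print(manip.sign_off())"
```

```text
the job is handed in; nothing more can be done
None
```

I lifted the barrel off its rest, turned it about 42°, laid it lengthwise in the V-block with the collar out at the open end, and pressed it down in the grip. I handed it in while still holding it there, at about 8.4 s on the robot's clock; the hand-in gives no verdict.

- **Press:** over the last three readings the downward force held steady at about 15 N, with about 2 N sideways. That works out to roughly 12 N on one face and 9 N on the other.
- **Both faces bearing:** this is inferred, not measured directly. A small sideways push reversed the side force without the barrel moving, and the height stayed at about 62.3 mm.
- **Position:** depth readings put the barrel level and within about 1 mm of the seat, with the plain end about 5 mm from the stop. Those readings rest on the camera calibration, which is good to about 2 mm. By tool position it was 0.8 mm off sideways, against 0.3 mm the other way by camera.
- **Not ideal:** about 4 N along the groove remained at the wrist at the end. During the descent the barrel first bore on one face only, and I corrected that with sub-millimetre sideways shifts.
- **Bystanders:** the arm passed well clear of them and I felt no contact, but I did not re-measure their positions.

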